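Close the front of a moulding board with its loose bar

ROBOT

A 6-joint arm with a two-finger parallel gripper is mounted at the origin on a cart in front of the work surface, level with it; the furniture and walls round the work are solid. World frame = base frame: x ahead of the robot, y to its left, z up, the work surface at z = 0. Lengths are in mm, angles in degrees, forces in N, time in s.
With the tool pointing down it reaches from about 300 to 1000 mm from the base axis. Payload 5.1 kg.
Tool frame: the origin (TCP) lies on the mounting face of the last link; the fingertips stand 190 mm ahead of it and the grasp point (between the pads) lies 171 mm ahead of it (manip.tip_extent is the distance from the TCP to the fingertips, in mm); z points along the fingers, y is the line along which they close (so a half turn about z gives the same grasp; the last joint's range is limited). The gripper opens to 95 mm and grips with 3 to 60 N. Pads are 20 mm wide; open, the fingers measure 119 mm over their backs; the gripper's body (75 mm by 180 mm) begins 59 mm behind the grasp point.
Start: joints at [-75.493, 7.093, 94.555, -0, 78.352, -4.733], TCP at [214.159, -613.696, 404.756] pointing down, gripper open.
Joint ranges: [-149.61, 149.61], [-58.7, 133.49], [1.44, 155.28], [-77.14, 257.14], [18.33, 153.61], [-166.67, 166.67]. Speed limits (degrees/s): [147.25, 147.25, 180, 180, 180, 180].

INTERFACE

Orientations are given as [roll, pitch, yaw] about the fixed x, y, z axes, in that order (R = Rz(yaw) Ry(pitch) Rx(roll)).
In Python, from bench import sensors, viewer, manip, nets gives the robot as it stands. The module is installed in compiled form; this text tells all that it offers.
- The arm moves only by the tool send_rows, never from a script. Its argument "deltas" is a list that holds one entry, the list of rows, each a list of 7 numbers: the shift along the tool's x, y, z in mm, then the turn, a rotation vector about the tool's x, y, z in degrees, then the opening, from 0 (shut) to 1 (fully open). In form: [[[x, y, z, ax, ay, az, fingers], ...]]. A call has 1 to 10 rows; each row shifts and turns the commanded pose from where the row before left it, along the tool's axes as they then stand; what a row does not reach is not made up. A row lasts 1/10 s, in which the tool goes at most 50 mm and 8.59 degrees, less where a joint would pass 70% of its speed; a pose out of reach is approached as far as the arm can. A call with a gripper value outside its range is refused whole. The fingers move at their own pace and stop on an object; "squeeze" is the grip in N (left out, the last holds). Time passes only in rows, so rows that do not move let the fingers close. It gives the time, the measured TCP pose, the force, the opening and the grip force at its end, in the units of the state.
- sensors.state(): the state, without advancing time (a new reading comes with each control period).
- viewer.grab_frame(name): name is "scene" or "side" or "wrist"; returns the picture (384x512x3 uint8, blue, green, red); there is no depth.
- viewer.camera_model(name): a dict with "vfov" (degrees; the focal length in pixels is half the picture's height over the tangent of half this angle, whatever the lens; pixels are square), "cx", "cy" (the principal point, pixels), "pose" (4x4, takes a point from camera to world coordinates); the wrist camera has in their place "tool_from_camera" (4x4, takes a point from camera to tool coordinates, whose origin is the TCP and whose axes are the flange's). Camera axes: x right, y up, looking along -z (the intrinsics and any distortion apply to the point x, -y, -z); pixel columns grow to the right and rows downward; lengths in mm; the calibration is good to about 2 mm. A picture is of the moment at which its call begins: read the wrist's pose just before it. camera_model takes no time and is no camera call.
- manip.job_done(): hands the job in; it is judged then, once.
Trained networks look in the newest picture that a camera, given by its name, has taken for a name from the list of things; names that differ only in an ending like _2 or _b are one class to them, and where a whole thing is asked for, a point or a joint stands for the part that bears it (a point fixed in the world has none). Each returns a list of dicts, best first, with "p" (0 to 1); they miss things now and then, are a little off and sometimes report something else, mostly with a low value. They report only what shows in the picture. A call takes as long as a camera call. They do not tell look-alikes from the thing itself.
- nets.regions_of(camera, thing): "pixels" (384x512 bool, what is visible of it) and "uv" ([column, row] in pixels, amid what is visible of it).
The state is a dict: "t": time; "joints": joint angles; "joint_velocities": joint speeds; "joint_torque": joint torques, N m; "tcp_pos": TCP position; "tcp_rot": TCP orientation; "contact_force": force on the tool from outside, world axes, zero at the start; "moment": the same for the moment, N m; "opening": finger opening in mm; "finger_force": force on a finger pad.
Only numpy, scipy, OpenCV 4.12 (cv2) and the standard library are available. Lean on these libraries where they do the work, as an engineer would, in place of code of your own. Each camera call takes 0.05 s, during which the arm holds its last target. There are 200 camera calls.

TASK

Take the jar lid that lies in front of the wooden moulding board and leave it flat on the table, wholly past either end of the board. Then slide the loose wooden bar along the table, without lifting or toppling it, until its long side lies flush along the board's open front edge and its end is right up against the steel stop. Last, stand the shaker upright and snug against the middle of the bar's outer side to keep it there; do not disturb the nozzles and the tally counter.

Things in the scene. Friction and masses are not known exactly. Their poses are not given: they have to be found in the camera images.
- board: fixed wooden moulding board, 80 (x) x 240 (y) x 14 mm, with rails to 36 mm height at its back (+x) and both ends, open at the front. Origin: centre of the underside. Its front edge is the face at x = -40 mm, looking to -x (the robot). A steel stop, 28 mm high, 14 mm thick, is fixed at its right end (y = -120 to -134 mm) and projects 45 mm past the front edge, to x = -85 mm
- bar: loose light wooden bar (straightedge), 24 (x) x 240 (y, its length) x 32 mm high, 0.28 kg, lying on the table in front of the board. Origin: centre of the underside. Flush at the front edge and up against the stop its origin is at x = -52, y = 0 mm in the board's frame, its y axis along the board's
- lid: yellowish flat round jar lid, 54 mm across, 12 mm high, lying on the table in front of the board's front edge, between it and the bar. Origin: centre of the underside
- shaker: upright round shaker with a dark cap, pale body 54 mm across up to 70 mm height, cap 58 mm across up to 101 mm, 0.3 kg. Origin: centre of the underside, z axis up. Standing on the table between the two trays, to the right of the board
- nozzle_a: small steel piping nozzle (cone), 33 mm across, 44 mm high, near the shaker; bystander, leave alone. Origin: centre of the underside
- nozzle_b: the same kind of nozzle, to the right of the board and farther back; bystander, leave alone. Origin: centre of the underside
- tally: small black hand tally counter, 46 x 62 x 28 mm, to the left of the board; bystander, leave alone. Origin: centre of the underside
Mind the look-alikes: they are no part of the job. Leave any blue look-alike of the lid alone.

How it is judged (in metres and radians):
On the way, in this order (a step that is already met when the one before it is completed fails the run):
1. the jar lid lies flat on the table, its centre more than 145 mm along the board's length from the board's centre (past either end) ((y of lid in the frame of board above 0.145 m or y of lid in the frame of board below -0.145 m) and height (world z) of lid below 0.008 m), for 0.2 s.
2. the bar lies flush along the board's front edge (gap under 3.5 mm, under 0.02 rad askew) with its end within 4 mm of the steel stop (x of bar in the frame of board between -0.0555 and -0.045 m and y of bar in the frame of board between -0.004 and 0.004 m and angle between the y axis of bar and the y axis of board, either way round below 0.02 rad and height (world z) of bar below 0.004 m and angle between bar's own z axis and vertical below 0.05 rad), for 0.2 s.
3. the shaker stands upright on the table within 8 mm of the bar's outer side, within 60 mm of the bar's middle (x of shaker in the frame of bar between -0.047 and -0.03 m and y of shaker in the frame of bar between -0.06 and 0.06 m and angle between shaker's own z axis and vertical below 0.06 rad and height (world z) of shaker below 0.006 m), for 0.2 s.
At the end, for the whole second after the job is handed in: Lid flat on the table past an end of the board (over 145 mm from its centre); bar on the table, flush along the front edge (gap < 3.5 mm, askew < 0.02 rad), end within 4 mm of the stop; shaker upright, within 8 mm of the bar's outer side and 60 mm of its middle; all at rest (all of step 1 and all of step 2 and all of step 3 and linear speed of each of bar, lid, shaker below 0.01 m/s); the robot touches nothing.
It fails at once if the bar is lifted more than 12 mm or toppled (height (world z) of bar above 0.012 m or angle between bar's own z axis and vertical above 0.35 rad).
It fails at once if the shaker is tipped over (angle between shaker's own z axis and vertical above 0.7 rad).
It fails at once if a nozzle or the tally counter is moved more than 25 mm (distance of any of nozzle_a, nozzle_b, tally from where it was at the start of the episode above 0.025 m).
It also fails if it takes over 72 s, if anything falls off the work surface, if the arm or the gripper's body presses on something with over 40 N, if the wrist force passes 120 N, or if a joint passes its speed limit or range.

## Working session

There is one attempt and no reset: what is moved stays moved. The work goes in short steps, Python scripts to look and compute and a tool call to move; the robot and the scene stay as the last step left them, time stands still between calls to the robot, and variables do not carry over. Pictures are saved under pics/ and viewed, at most 10 in all, crops included, and the job is handed in when it is done.

Besides the shell and the picture viewer there is one more tool, called after ">>>" in YAML: its name, and indented under it one key for each argument. send_rows: Moves the arm, as the interface text tells. Its arguments: {"type":"object","properties":{"deltas":{"type":"array","items":{"type":"array","items":{"type":"array","items":{"type":"number"}}}},"squeeze":{"type":"number"}},"required":["deltas"]}

```bash
mkdir -p pics; cat > h.py <<'E'
import numpy as np, cv2
from bench import sensors, viewer, manip, nets
def cam(name):
    m=viewer.camera_model(name); f=192/np.tan(np.radians(m['vfov'])/2); return m,f
def ray(name,uv,P=None):
    m,f=cam(name); T=np.array(m['pose']) if P is None else P
    d=np.array([(uv[0]-m['cx'])/f,-(uv[1]-m['cy'])/f,-1.]); return T[:3,3],T[:3,:3]@d
def at_z(name,uv,z=0,P=None):
    o,d=ray(name,uv,P); return (o+d*(z-o[2])/d[2])
def proj(name,pts,P=None):
    m,f=cam(name); T=np.array(m['pose']) if P is None else P
    q=(np.atleast_2d(pts)-T[:3,3])@T[:3,:3]
    return np.c_[m['cx']+f*q[:,0]/-q[:,2], m['cy']-f*q[:,1]/-q[:,2]]
def wristpose():
    from scipy.spatial.transform import Rotation as R
    s=sensors.state(); T=np.eye(4); T[:3,3]=s['tcp_pos']; T[:3,:3]=R.from_euler('xyz',s['tcp_rot'],degrees=True).as_matrix()
    return T@np.array(viewer.camera_model('wrist')['tool_from_camera'])
E
python3 - <<'E'
from h import *
s=sensors.state(); print(s)
ims=[]
for c in ['scene','side','wrist']:
    im=viewer.grab_frame(c); ims.append(im); cv2.imwrite(f'pics/{c}0.png',im)
    m=viewer.camera_model(c); print(c,m)
    for t in ['board','bar','lid','shaker','nozzle_a','tally']:
        for r in nets.regions_of(c,t)[:3]:
            print(c,t,round(r['p'],2),np.round(r['uv']),int(r['pixels'].sum()), np.round(at_z(c,r['uv'],0)[:2]) if c!='wrist' else '')
            np.save(f'pics/{c}_{t}_{int(r["uv"][0])}.npy',r['pixels'])
cv2.imwrite('pics/sc.png',cv2.resize(ims[0],(800,600),interpolation=cv2.INTER_CUBIC))
cv2.imwrite('pics/sd.png',cv2.resize(ims[1],(800,600),interpolation=cv2.INTER_CUBIC))
E
```

```text
{'t': 0.0, 'joints': array([-7.54925019e+01,  7.13367339e+00,  9.46338865e+01, -6.67882707e-04,
        7.83495442e+01, -4.73262905e+00]), 'joint_velocities': array([-0.04203438,  0.04169176,  0.01303329, -0.01543904,  0.0293608 ,
        0.04527348]), 'joint_torque': array([ 1.58025592e-03, -4.17601991e+01, -3.59936035e+01,  7.76171708e-02,
        4.90114465e-02, -1.67843641e-04]), 'tcp_pos': array([ 214.1029088 , -613.46612321,  403.48664494]), 'tcp_rot': array([-1.79883241e+02, -9.01017842e-03,  1.92402535e+01]), 'contact_force': array([ 0.61450827, -0.64011367,  0.48515989]), 'moment': array([ 0.03347951, -0.02076682, -0.01330644]), 'finger_force': 0.0, 'opening': 95.29886401699386}
scene {'vfov': 51.416592170260614, 'cx': 261.2817402079047, 'cy': 190.43354697778992, 'pose': array([[-8.29487558e-01,  3.23195409e-01, -4.55516321e-01,
        -3.80212143e+01],
       [-5.58463680e-01, -4.67833365e-01,  6.85018438e-01,
         9.50289933e+02],
       [ 8.28908142e-03,  8.22603592e-01,  5.68554853e-01,
         7.53380500e+02],
       [ 0.00000000e+00,  0.00000000e+00,  0.00000000e
[... 888 characters left out ...]
75 [260. 181.] 613 [545. 273.]
side bar 0.66 [220. 177.] 226 [386. 315.]
side lid 0.63 [245. 158.] 73 [480. 512.]
side shaker 0.79 [274. 228.] 656 [584. -63.]
side nozzle_a 0.56 [262. 284.] 193 [ 543. -322.]
side nozzle_a 0.51 [300. 222.] 89 [668. -28.]
wrist {'vfov': 62.65756605284236, 'cx': 252.8376817288579, 'cy': 195.36780970542836, 'tool_from_camera': array([[ 7.70748853e-05,  9.60914704e-01,  2.76844586e-01,
         7.92646270e+01],
       [ 9.99999788e-01, -2.52947514e-04,  5.99564248e-04,
         2.25486517e-01],
       [ 6.46157252e-04,  2.76844482e-01, -9.60914520e-01,
         2.16534718e+01],
       [ 0.00000000e+00,  0.00000000e+00,  0.00000000e+00,
         1.00000000e+00]])}
```

View pics/sc.png

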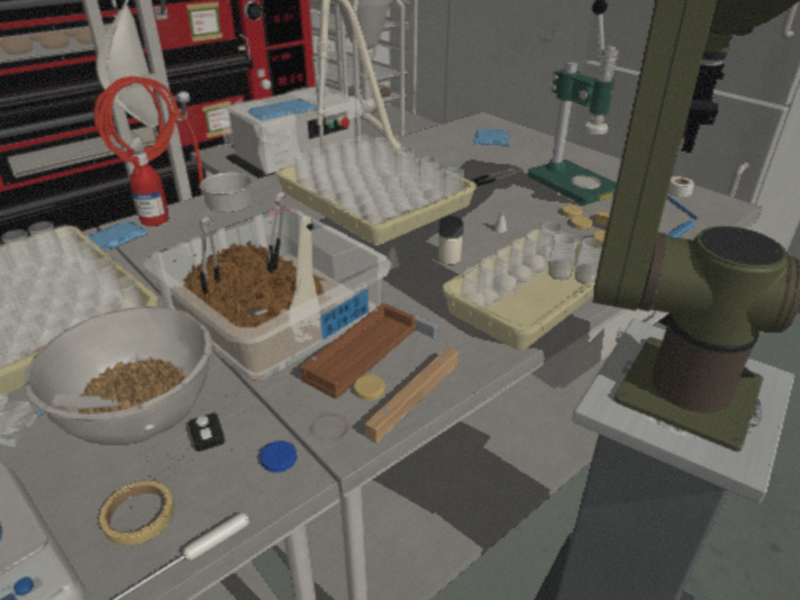

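View pics/sd.png

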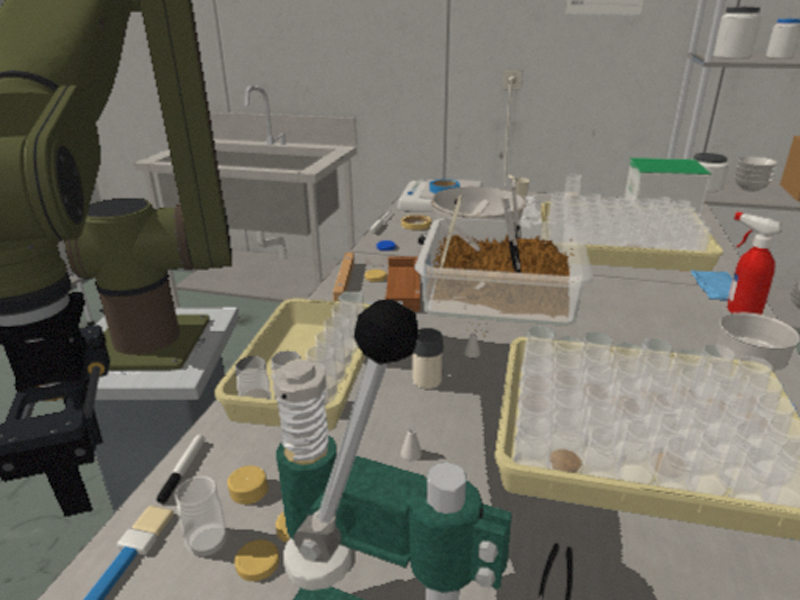

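The scene view shows the yellow lid at about (236,247) in raw pixels, between the board (230,223) and the bar (261,252). The blue look-alike is at (178,291), the shaker at (288,154), and nozzles at (320,143) and about (250,163). In the side view the shaker is at (274,229), with a nozzle in front of it and one behind. Next I'm moving the wrist camera over the board.

>>> send_rows:
  deltas:
    - [[27, -37.3, -3.3, 0, 0, 0, 1], [27, -37.3, -3.3, 0, 0, 0, 1], [27, -37.3, -3.3, 0, 0, 0, 1], [27, -37.3, -3.3, 0, 0, 0, 1], [27, -37.3, -3.3, 0, 0, 0, 1], [27, -37.3, -3.3, 0, 0, 0, 1], [27, -37.3, -3.3, 0, 0, 0, 1], [27, -37.3, -3.3, 0, 0, 0, 1], [27, -37.3, -3.3, 0, 0, 0, 1], [27, -37.3, -3.3, 0, 0, 0, 1]]

```text
t: 2.05
tcp_pos: [346.0, -170.8, 438.2]
tcp_rot: [179.9, -0.1, 19.2]
contact_force: [1.8, -0.5, -0.0]
opening: 95.0
finger_force: 0.0
```

>>> send_rows:
  deltas:
    - [[27, -37.3, -3.3, 0, 0, 0, 1], [27, -37.3, -3.3, 0, 0, 0, 1], [27, -37.3, -3.3, 0, 0, 0, 1], [27, -37.3, -3.3, 0, 0, 0, 1], [27, -37.3, -3.3, 0, 0, 0, 1], [27, -37.3, -3.3, 0, 0, 0, 1], [27, -37.3, -3.3, 0, 0, 0, 1], [27, -37.3, -3.3, 0, 0, 0, 1], [27, -37.3, -3.3, 0, 0, 0, 1], [27, -37.3, -3.3, 0, 0, 0, 1]]

```text
t: 3.05
tcp_pos: [478.2, 270.7, 471.1]
tcp_rot: [180.0, -0.0, 19.3]
contact_force: [0.7, -0.8, -0.7]
opening: 95.3
finger_force: 0.0
```

>>> send_rows:
  deltas:
    - [[0, 0, 0, 0, 0, 0, 1], [0, 0, 0, 0, 0, 0, 1], [0, 0, 0, 0, 0, 0, 1]]

```text
t: 3.35
tcp_pos: [478.0, 267.9, 470.6]
tcp_rot: [180.0, 0.0, 19.2]
contact_force: [-0.0, -0.2, 0.3]
opening: 95.3
finger_force: 0.0
```

```bash
cat > look.py <<'E'
from h import *
import sys
tag=sys.argv[1]
P=wristpose(); im=viewer.grab_frame('wrist'); np.save(f'pics/P{tag}.npy',P)
s=sensors.state(); print(s['t'],np.round(s['tcp_pos'],1),np.round(s['tcp_rot'],2))
H={'board':25,'bar':32,'lid':12,'shaker':100,'nozzle_a':22,'tally':28}
vis=cv2.resize(im,(768,576),interpolation=cv2.INTER_CUBIC)
for t in sys.argv[2:]:
    for r in nets.regions_of('wrist',t)[:3]:
        c,_=cv2.findContours(r['pixels'].astype(np.uint8),cv2.RETR_EXTERNAL,cv2.CHAIN_APPROX_NONE)
        cc=max(c,key=cv2.contourArea); (a,b),wh,an=cv2.minAreaRect(cc)
        bp=cv2.boxPoints(((a,b),wh,an)); W=np.array([at_z('wrist',p,H[t],P)[:2] for p in bp])
        print(t,round(r['p'],2),np.round(r['uv']),int(r['pixels'].sum()),'at h',np.round(at_z('wrist',(a,b),H[t],P)[:2],1),'box',np.round(W).tolist())
        np.save(f'pics/{tag}_{t}_{int(r["uv"][0])}.npy',r['pixels'])
        cv2.drawContours(vis,[(cc*1.5).astype(int)],-1,(0,255,0),1)
cv2.imwrite(f'pics/{tag}.png',vis); cv2.imwrite(f'pics/{tag}_raw.png',im)
E
python3 look.py w1 board bar lid tally
```

```text
3.4 [478.  267.6 470.8] [179.99   0.    19.17]
board 0.88 [282. 130.] 12066 at h [531.3 248. ] box [[499.0, 388.0], [604.0, 361.0], [564.0, 105.0], [446.0, 116.0]]
bar 0.83 [211. 211.] 3699 at h [394.7 292.6] box [[381.0, 409.0], [415.0, 406.0], [408.0, 172.0], [372.0, 170.0]]
lid 0.92 [78. 97.] 1474 at h [488.9 515.4] box [[505.0, 546.0], [523.0, 494.0], [472.0, 483.0], [453.0, 538.0]]
lid 0.89 [217. 156.] 1176 at h [466.6 316.8] box [[482.0, 349.0], [500.0, 300.0], [450.0, 283.0], [432.0, 334.0]]
tally 0.9 [70.  5.] 373 at h [585.5 535.4] box [[586.0, 557.0], [601.0, 516.0], [585.0, 513.0], [570.0, 555.0]]
```

View pics/w1.png

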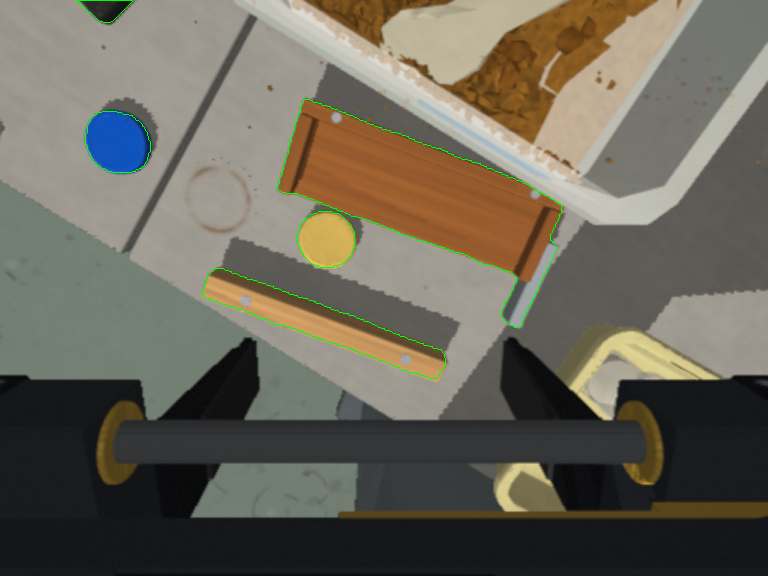

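The wrist view shows the board, with the steel stop at its right (around (525,290) in the picture). The yellow lid is at (327,240), the bar runs from (205,285) to (445,370), and the blue look-alike is at (118,142). I'll fit box models to these outlines to get poses.

```bash
cat > fit.py <<'E'
from h import *
from scipy.optimize import minimize
S=4
def box(x0,x1,y0,y1,z0,z1): return np.array([[x,y,z] for x in (x0,x1) for y in (y0,y1) for z in (z0,z1)],float)
BOARD=[box(-40,40,-120,120,0,14),box(32,40,-120,120,0,36),box(-40,40,112,120,0,36),box(-40,40,-120,-112,0,36),box(-85,-40,-134,-120,0,28),box(-40,40,-134,-120,0,28)]
BAR=[box(-12,12,-120,120,0,32)]
def cyl(r,h):
    a=np.linspace(0,2*np.pi,60); return [np.r_[np.c_[r*np.cos(a),r*np.sin(a),0*a],np.c_[r*np.cos(a),r*np.sin(a),0*a+h]]]
def render(parts,q,P,cam='wrist'):
    c,s=np.cos(q[2]),np.sin(q[2]); R=np.array([[c,-s,0],[s,c,0],[0,0,1]])
    im=np.zeros((384*S,512*S),np.uint8)
    for p in parts:
        uv=proj(cam,p@R.T+[q[0],q[1],0],P)
        h=cv2.convexHull(((uv+.5)*S*16).astype(np.int32)); cv2.fillConvexPoly(im,h,255,shift=4)
    return cv2.resize(im,(512,384),interpolation=cv2.INTER_AREA)/255.
def fit(parts,mask,P,q0,cam='wrist',sym=False):
    m=mask.astype(float)
    def f(q):
        q=[q[0],q[1],0 if sym else q[2]/200]; r=render(parts,q,P,cam); return 1-np.minimum(r,m).sum()/np.maximum(r,m).sum()
    b=None; x=np.array([q0[0],q0[1],q0[2]*200])
    for d in (15,5,2):
        b=minimize(f,x,method='Nelder-Mead',options=dict(initial_simplex=x+np.r_[np.zeros((1,3)),np.eye(3)*d],xatol=.02,fatol=1e-5)); x=b.x
    return x[0],x[1],x[2]/200,1-b.fun
E
cat > f1.py <<'E'
from fit import *
import glob
P=np.load('pics/Pw1.npy')
L=lambda g:np.load(glob.glob('pics/w1_'+g)[0])
q=fit(BOARD,L('board_*'),P,(530,248,-.2)); b=fit(BAR,L('bar_*'),P,(395,292,-.03)); l=fit(cyl(27,12),L('lid_217*'),P,(466,316,0),sym=True)
bl=fit(cyl(27,12),L('lid_78*'),P,(488,515,0),sym=True)
T=lambda p:np.array([[np.cos(q[2]),np.sin(q[2])],[-np.sin(q[2]),np.cos(q[2])]])@(np.array(p[:2])-q[:2])
W=lambda p:np.array([[np.cos(q[2]),-np.sin(q[2])],[np.sin(q[2]),np.cos(q[2])]])@np.array(p)+q[:2]
for n,v in dict(board=q,bar=b,lid=l,blue=bl).items(): print(n,np.round(v[:2],1),'yaw',round(np.degrees(v[2]),2),'iou',round(v[3],3),'in board',np.round(T(v),1))
print('lid goal',W([-45,185]),'bar goal',W([-52,0]),'stain',T(at_z('wrist',(218/1.5,198/1.5),0,P)),'seam',T(at_z('wrist',(190/1.5,150/1.5),0,P)),T(at_z('wrist',(130/1.5,245/1.5),0,P)))
# table edge
for u in [(20,190),(300,365),(380,405)]: print('edge',T(at_z('wrist',(u[0]/1.5,u[1]/1.5),0,P)))
# shaker/nozzles from scene+side masks
for c in ('scene','side'):
  for g in glob.glob(f'pics/{c}_shaker*')+glob.glob(f'pics/{c}_nozzle*'):
    m=np.load(g); v=np.argwhere(m); vb=v[:,0].max(); print(g,v.min(0),v.max(0),np.round(at_z(c,(np.median(v[:,1]),vb),0)[:2]))
sh=[cyl(27,70)[0],cyl(29,101)[0]-0]; sh[1][:60,2]=70
for c,g,x0 in (('scene','pics/scene_shaker_29*',(600,-150,0)),('side','pics/side_shaker*',(600,-150,0))):
  print(c,fit(sh,np.load(glob.glob(g)[0]),None,x0,cam=c,sym=True))
E
python3 f1.py
```

```text
Traceback (most recent call last):
  File "f1.py", line 6, in <module>
    bl=fit(cyl(27,12),L('lid_78*'),P,(488,515,0),sym=True)
                      ~^^^^^^^^^^^
  File "f1.py", line 4, in <lambda>
    L=lambda g:np.load(glob.glob('pics/w1_'+g)[0])
                       ~~~~~~~~~~~~~~~~~~~~~~~^^^
IndexError: list index out of range
```

```bash
sed -i "s/lid_78/lid_7/" f1.py; python3 f1.py
```

```text
Traceback (most recent call last):
  File "f1.py", line 5, in <module>
    q=fit(BOARD,L('board_*'),P,(530,248,-.2)); b=fit(BAR,L('bar_*'),P,(395,292,-.03)); l=fit(cyl(27,12),L('lid_217*'),P,(466,316,0),sym=True)
  File "fit.py", line 22, in fit
    b=minimize(f,x,method='Nelder-Mead',options=dict(initial_simplex=x+np.r_[np.zeros((1,3)),np.eye(3)*d],xatol=.02,fatol=1e-5)); x=b.x
  File "fit.py", line 19, in f
    q=[q[0],q[1],0 if sym else q[2]/200]; r=render(parts,q,P,cam); return 1-np.minimum(r,m).sum()/np.maximum(r,m).sum()
                                            ~~~~~~^^^^^^^^^^^^^^^
  File "fit.py", line 13, in render
    uv=proj(cam,p@R.T+[q[0],q[1],0],P)
  File "h.py", line 11, in proj
    m,f=cam(name); T=np.array(m['pose']) if P is None else P
        ~~~^^^^^^
  File "h.py", line 4, in cam
    m=viewer.camera_model(name); f=192/np.tan(np.radians(m['vfov'])/2); return m,f
ValueError: time passes only in moves, steps and waits
```

```bash
sed -i 's/^def cam(name)/import functools\n@functools.lru_cache\ndef cam(name)/' h.py; python3 f1.py; python3 -c "
from h import *; print(sensors.state()['t'])"
```

```text
board [535.2 249.4] yaw -0.92 iou 0.952 in board [0. 0.]
bar [389.  288.7] yaw -2.38 iou 0.925 in board [-146.9   36.9]
lid [465.8 316.7] yaw 0.64 iou 0.956 in board [-70.5  66.2]
blue [487.5 518.5] yaw -0.81 iou 0.946 in board [-52.  268.3]
lid goal [493.22029959 435.10994419] bar goal [483.24249897 250.24663389] stain [-69.82792997 173.31085856] seam [-36.9135744  208.15546089] [-142.00238409  241.26602901]
edge [-126.07561676  347.96637722]
edge [-205.52137884   50.41671015]
edge [-220.39157027  -43.0726862 ]
pics/scene_shaker_290.npy [138 281] [168 297] [ 566. -131.]
pics/scene_shaker_250.npy [158 248] [171 255] [661. -40.]
pics/scene_nozzle_a_317.npy [138 317] [148 323] [ 539. -333.]
pics/scene_nozzle_a_250.npy [158 248] [171 255] [661. -40.]
pics/side_shaker_273.npy [209 264] [247 283] [ 578. -163.]
pics/side_nozzle_a_299.npy [215 298] [228 306] [672. -64.]
pics/side_nozzle_a_261.npy [276 256] [294 269] [ 546. -357.]
scene (np.float64(577.6629465828842), np.float64(-147.82257985596624), np.float64(0.07632238337252537), np.float64(0.9327461712921038))
side (np.float64(577.881939446343), np.float64(-140.09627152431716), np.float64(0.042183116811760436), np.float64(0.8636862883254413))
3.6
```

>>> send_rows:
  deltas:
    - [[0, 0, 40, 0, 0, 6.73, 1], [0, 0, 40, 0, 0, 6.73, 1], [0, 0, 40, 0, 0, 6.73, 1], [-6.4, -24.4, 40, 0, 0, 0, 1], [-6.4, -24.4, 40, 0, 0, 0, 1], [0, 0, 40, 0, 0, 0, 1], [0, 0, 25, 0, 0, 0, 1], [0, 0, 12, 0, 0, 0, 1], [0, 0, 1, 0, 0, 0, 1], [0, 0, 0, 0, 0, 0, 1]]

```text
t: 4.6
tcp_pos: [466.8, 317.5, 193.8]
tcp_rot: [-180.0, -0.1, -1.0]
contact_force: [1.2, 0.3, 0.6]
opening: 95.0
finger_force: 0.0
```

>>> send_rows:
  deltas:
    - [[0, 0, 0, 0, 0, 0, 0.5], [0, 0, 0, 0, 0, 0, 0.5], [0, 0, 0, 0, 0, 0, 0.5], [0, 0, 0, 0, 0, 0, 0.5], [0, 0, 0, 0, 0, 0, 0.5], [0, 0, 0, 0, 0, 0, 0.5], [0, 0, 0, 0, 0, 0, 0.5]]
  squeeze: 12

```text
t: 5.3
tcp_pos: [466.2, 317.6, 192.8]
tcp_rot: [180.0, 0.0, -0.9]
contact_force: [0.6, 0.2, -1.0]
opening: 52.4
finger_force: 12.0
```

>>> send_rows:
  deltas:
    - [[0, 0, -15, 0, 0, 0, 0.5], [0, 0, -20, 0, 0, 0, 0.5], [0, -20, 0, 0, 0, 0, 0.5], [0, -30, 0, 0, 0, 0, 0.5], [0, -30, 0, 0, 0, 0, 0.5], [0, -20, 0, 0, 0, 0, 0.5], [0, -11, 0, 0, 0, 0, 0.5], [0, 0, 16, 0, 0, 0, 0.5], [0, 0, 13, 0, 0, 0, 0.5], [0, 0, 6, 0, 0, 0, 0.5]]

```text
t: 6.3
tcp_pos: [467.4, 427.2, 190.5]
tcp_rot: [179.8, 0.2, -1.0]
contact_force: [-3.0, -2.7, 10.9]
opening: 52.4
finger_force: 12.0
```

>>> send_rows:
  deltas:
    - [[0, 0, 0, 0, 0, 0, 0.5], [0, 0, 0, 0, 0, 0, 0.5], [0, 0, 0, 0, 0, 0, 0.72], [0, 0, 0, 0, 0, 0, 0.72], [0, 0, 0, 0, 0, 0, 0.72], [0, 0, 0, 0, 0, 0, 0.72], [0, 0, -30, 0, 0, 0, 0.72], [0, 0, -45, 0, 0, 0, 0.72], [0, 0, -45, 0, 0, 0, 0.72], [0, 0, -30, 0, 0, 0, 0.72]]

```text
t: 7.3
tcp_pos: [468.4, 428.9, 346.9]
tcp_rot: [-179.8, -0.2, -0.9]
contact_force: [1.3, 0.3, 1.1]
opening: 68.8
finger_force: 0.0
```

>>> send_rows:
  deltas:
    - [[-14, 34, -20.6, 0, 0, 0, 0.72], [-14, 34, -20.6, 0, 0, 0, 0.72], [-14, 34, -20.6, 0, 0, 0, 0.72], [-14, 34, -20.6, 0, 0, 0, 0.72], [-14, 34, -20.6, 0, 0, 0, 0.72], [0, 0, 0, 0, 0, 0, 0.72], [0, 0, 0, 0, 0, 0, 0.72], [0, 0, 0, 0, 0, 0, 0.72]]

```text
t: 8.1
tcp_pos: [395.3, 260.1, 444.9]
tcp_rot: [180.0, 0.1, -0.9]
contact_force: [-0.1, -0.2, -0.0]
opening: 68.3
finger_force: 0.0
```

```bash
rm pics/w1_*.npy; python3 look.py w2 board bar lid
cat > f2.py <<'E'
from fit import *
import glob,sys
t=sys.argv[1]; P=np.load(f'pics/P{t}.npy')
L=lambda g:np.load(sorted(glob.glob(f'pics/{t}_'+g))[-1])
q=fit(BOARD,L('board_*'),P,(535,249,-.016)); b=fit(BAR,L('bar_*'),P,[float(v) for v in sys.argv[2:5]])
def T(p):
    c,s=np.cos(q[2]),np.sin(q[2]); return np.array([[c,s],[-s,c]])@(np.array(p[:2])-q[:2])
print('board',np.round(q,3),'bar',np.round(b,3),'bar in board',np.round(T(b),1),'rel yaw deg',np.degrees(b[2]-q[2]))
for g in glob.glob(f'pics/{t}_lid*'):
    l=fit(cyl(27,12),np.load(g),P,(466,428,0),sym=True); print(g,np.round(l,2),np.round(T(l),1))
vis=cv2.imread(f'pics/{t}.png')
for parts,v in ((BOARD,q),(BAR,b)):
    m=(render(parts,v,P)>.5).astype(np.uint8); c,_=cv2.findContours(cv2.resize(m,(768,576)),0,1); cv2.drawContours(vis,c,-1,(255,0,255),1)
cv2.imwrite(f'pics/{t}_fit.png',vis)
E
python3 f2.py w2 389 289 -.04
```

```text
8.15 [395.4 260.3 444.5] [ 1.7995e+02  1.1000e-01 -9.1000e-01]
board 0.58 [265.  50.] 17369 at h [516.7 245.3] box [[579.0, 369.0], [575.0, 120.0], [448.0, 109.0], [453.0, 383.0]]
bar 0.7 [229. 170.] 4143 at h [391.6 289.9] box [[382.0, 410.0], [412.0, 406.0], [401.0, 172.0], [371.0, 171.0]]
lid 0.73 [45. 95.] 1776 at h [487.7 514.4] box [[514.0, 539.0], [513.0, 479.0], [460.0, 489.0], [461.0, 551.0]]
board [ 5.34760e+02  2.49314e+02 -1.60000e-02  9.45000e-01] bar [ 3.88761e+02  2.89865e+02 -4.70000e-02  9.32000e-01] bar in board [-146.6   38.2] rel yaw deg -1.7667442585247144
pics/w2_lid_45.npy [466. 428.   0.   0.] [-71.6 177.6]
```

View pics/w2_fit.png

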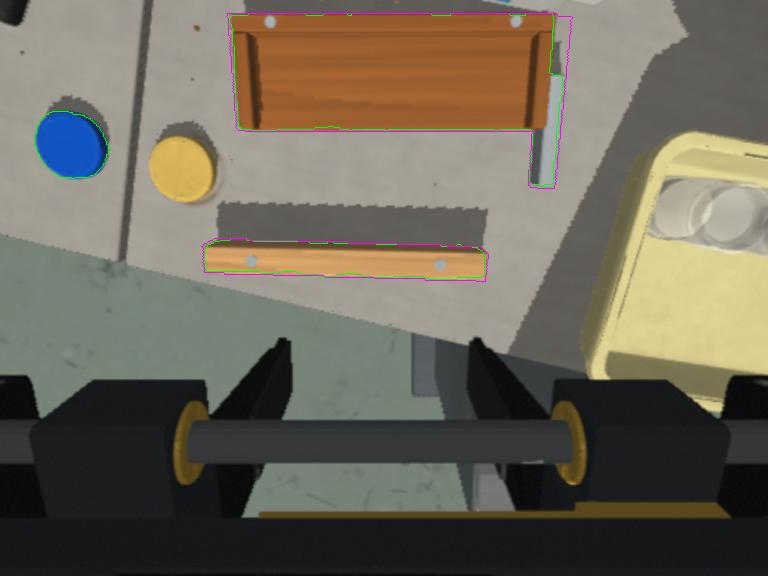

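The picture shows the yellow lid flat at (183,169), past the board's left end, and the bar clear at about (345,260). The steel stop is shorter along the board's end than I modelled, so I'm correcting that and refitting.

```bash
sed -i 's/box(-85,-40,-134,-120,0,28),box(-40,40,-134,-120,0,28)/box(-85,5,-134,-120,0,28)/' fit.py; python3 f2.py w2 389 289 -.04
python3 - <<'E'
from h import *
P=np.load('pics/Pw2.npy')
# yellow lid by colour
im=cv2.imread('pics/w2_raw.png'); 
print('lid', at_z('wrist',(183/1.5,169/1.5),12,P))
for n,uv,z in [('boardfrontL',(238,129),14),('frontR',(532,129),14),('stop tip inner top',(541,184),28),('bar outer L',(204,271),32),('bar outerR',(486,280),32),('bar innerL top',(205,246),32),('bar innerR top',(486,252),32)]:
    print(n,np.round(at_z('wrist',(uv[0]/1.5,uv[1]/1.5),z,P),1))
E
```

```text
board [ 5.34511e+02  2.49318e+02 -1.60000e-02  9.63000e-01] bar [ 3.88761e+02  2.89865e+02 -4.70000e-02  9.32000e-01] bar in board [-146.4   38.2] rel yaw deg -1.7723878011176963
pics/w2_lid_45.npy [466. 428.   0.   0.] [-71.3 177.6]
lid [466.72838969 424.26824814  12.        ]
boardfrontL [497.6 374.3  14. ]
frontR [493.8 133.8  14. ]
stop tip inner top [450.5 127.6  28. ]
bar outer L [383.2 409.4  32. ]
bar outerR [371.4 169.6  32. ]
bar innerL top [404.6 406.   32. ]
bar innerR top [395.7 170.7  32. ]
```

```bash
python3 - <<'E'
from h import *
P=np.load('pics/Pw1.npy')
for z in (90,120,150): print(z,[np.round(at_z('wrist',(u/1.5,v/1.5),z,P)[:2]).tolist() for u,v in ((270,15),(400,95),(540,185),(590,215))])
E
```

```text
90 [[615.0, 394.0], [597.0, 294.0], [573.0, 175.0], [565.0, 130.0]]
120 [[610.0, 385.0], [593.0, 294.0], [571.0, 185.0], [564.0, 144.0]]
150 [[605.0, 377.0], [590.0, 294.0], [570.0, 195.0], [563.0, 157.0]]
```

>>> send_rows:
  deltas:
    - [[0, 0, 10, 0, 0, -8.02, 0.72], [0, 0, 10, 0, 0, -8.02, 0.72], [0, 0, 10, 0, 0, -8.02, 0.72], [0, 0, 10, 0, 0, -8.02, 0.72], [0, 0, 10, 0, 0, -8.02, 0.72], [0, 0, 10, 0, 0, -8.02, 0.72], [0, 0, 10, 0, 0, -8.02, 0.72], [0, 0, 10, 0, 0, -8.02, 0.72], [0, 0, 10, 0, 0, -8.02, 0.72], [0, 0, 10, 0, 0, -8.02, 0.72]]

```text
t: 9.3
tcp_pos: [395.3, 260.2, 344.6]
tcp_rot: [-179.9, 0.0, 79.6]
contact_force: [-0.5, 0.3, -0.1]
opening: 68.2
finger_force: 0.0
```

>>> send_rows:
  deltas:
    - [[0, 0, 10, 0, 0, -8.02, 0.72], [14.75, -4, 40, 0, 0, 0, 0.72], [14.75, -4, 40, 0, 0, 0, 0.72], [0, 0, 20, 0, 0, 0, 0.72], [0, 0, 0, 0, 0, 0, 0.72], [0, 0, 0, 0, 0, 0, 0.72]]

```text
t: 9.9
tcp_pos: [388.8, 289.9, 235.6]
tcp_rot: [-179.9, 0.0, 87.3]
contact_force: [-0.2, -0.5, 0.6]
opening: 68.3
finger_force: 0.0
```

>>> send_rows:
  deltas:
    - [[20, 0, 0, 0, 0, 0, 0.72], [20, 0, 10, 0, 0, 0, 0.72], [0, 0, 10, 0, 0, 0, 0.72], [0, 0, 5.5, 0, 0, 0, 0.72], [0, 0, 0, 0, 0, 0, 0.72], [0, 0, 0, 0, 0, 0, 0.22], [0, 0, 0, 0, 0, 0, 0.22], [0, 0, 0, 0, 0, 0, 0.22], [0, 0, 0, 0, 0, 0, 0.22], [0, 0, 0, 0, 0, 0, 0.22]]
  squeeze: 12

```text
t: 10.9
tcp_pos: [390.6, 329.5, 210.4]
tcp_rot: [180.0, -0.0, 87.3]
contact_force: [-0.2, 0.2, 0.0]
opening: 33.9
finger_force: 0.0
```

>>> send_rows:
  deltas:
    - [[0, 0, 0, 0, 0, 0, 0.22], [0, 0, 0, 0, 0, 0, 0.22]]

```text
t: 11.1
tcp_pos: [390.4, 329.6, 210.3]
tcp_rot: [-180.0, 0.0, 87.3]
contact_force: [-1.8, -0.0, 2.2]
opening: 24.2
finger_force: 12.0
```

>>> send_rows:
  deltas:
    - [[0, 0, 0, 0, 0, -1.8, 0.22], [0, 8, 0, 0, 0, 0, 0.22], [0, 16, 0, 0, 0, 0, 0.22], [0, 20, 0, 0, 0, 0, 0.22], [0, 20, 0, 0, 0, 0, 0.22], [0, 14, 0, 0, 0, 0, 0.22], [0, 8, 0, 0, 0, 0, 0.22], [0, 0, 0, 0, 0, 0, 0.22]]

```text
t: 11.9
tcp_pos: [477.6, 328.1, 210.2]
tcp_rot: [179.9, -0.0, 89.1]
contact_force: [1.3, 0.4, 0.3]
opening: 23.8
finger_force: 12.0
```

>>> send_rows:
  deltas:
    - [[-6, 0, 0, 0, 0, 0, 0.22], [-12, 0, 0, 0, 0, 0, 0.22], [-10, 0, 0, 0, 0, 0, 0.22], [-5, 0, 0, 0, 0, 0, 0.22], [0, 0, 0, 0, 0, 0, 0.22], [0, 0, 0, 0, 0, 0, 0.22]]

```text
t: 12.5
tcp_pos: [475.9, 294.4, 210.2]
tcp_rot: [-180.0, 0.1, 89.1]
contact_force: [0.6, -2.9, 1.6]
opening: 23.7
finger_force: 12.0
```

>>> send_rows:
  deltas:
    - [[0, 3, 0, 0, 0, 0, 0.22], [0, 2, 0, 0, 0, 0, 0.22], [0, 0, 0, 0, 0, 0, 0.22], [0, 0, 0, 0, 0, 0, 0.22]]

```text
t: 12.9
tcp_pos: [481.1, 295.3, 210.3]
tcp_rot: [180.0, -0.0, 89.1]
contact_force: [-2.3, 0.2, 1.8]
opening: 24.3
finger_force: 12.0
```

>>> send_rows:
  deltas:
    - [[0, 1, 0, 0, 0, 0, 0.22], [0, 0, 0, 0, 0, 0, 0.22], [0, 0, 0, 0, 0, 0, 0.22]]

```text
t: 13.2
tcp_pos: [481.9, 295.3, 210.2]
tcp_rot: [-180.0, -0.0, 89.1]
contact_force: [-3.6, 1.5, 2.3]
opening: 23.6
finger_force: 12.0
```

>>> send_rows:
  deltas:
    - [[0, 1, 0, 0, 0, 0, 0.22], [0, 0, 0, 0, 0, 0, 0.22], [0, 0, 0, 0, 0, 0, 0.22]]

```text
t: 13.5
tcp_pos: [482.9, 295.2, 210.2]
tcp_rot: [-180.0, -0.0, 89.1]
contact_force: [-3.1, 1.3, 2.0]
opening: 24.0
finger_force: 12.0
```

>>> send_rows:
  deltas:
    - [[0, 1, 0, 0, 0, 0, 0.22], [0, 0, 0, 0, 0, 0, 0.22], [0, 0, 0, 0, 0, 0, 0.22]]

```text
t: 13.8
tcp_pos: [483.5, 295.2, 210.3]
tcp_rot: [-179.9, 0.0, 89.1]
contact_force: [-6.4, 0.8, 5.0]
opening: 24.1
finger_force: 12.0
```

>>> send_rows:
  deltas:
    - [[0, 1, 0, 0, 0, 0, 0.22], [0, 0, 0, 0, 0, 0, 0.22], [0, 0, 0, 0, 0, 0, 0.22]]

```text
t: 14.1
tcp_pos: [484.0, 295.2, 210.2]
tcp_rot: [-179.8, 0.0, 89.1]
contact_force: [-9.5, 1.4, 6.0]
opening: 23.9
finger_force: 12.0
```

>>> send_rows:
  deltas:
    - [[0, -1, 0, 0, 0, 0, 0.22], [-2, 0, 0, 0, 0, 0, 0.22], [-1.5, 0, 0, 0, 0, 0, 0.22], [0, 0, 0, 0, 0, 0, 0.22], [0, 0, 0, 0, 0, 0, 0.22]]

```text
t: 14.6
tcp_pos: [483.4, 292.3, 210.2]
tcp_rot: [-179.9, -0.1, 89.1]
contact_force: [-5.3, 5.6, 2.3]
opening: 23.8
finger_force: 12.0
```

>>> send_rows:
  deltas:
    - [[-1, 0, 0, 0, 0, 0, 0.22], [0, 0, 0, 0, 0, 0, 0.22], [0, 0, 0, 0, 0, 0, 0.22]]

```text
t: 14.9
tcp_pos: [483.4, 291.4, 210.2]
tcp_rot: [-179.9, -0.1, 89.1]
contact_force: [-5.5, 6.5, 2.3]
opening: 23.5
finger_force: 12.0
```

>>> send_rows:
  deltas:
    - [[-1, 0, 0, 0, 0, 0, 0.22], [0, 0, 0, 0, 0, 0, 0.22], [0, 0, 0, 0, 0, 0, 0.22]]

```text
t: 15.2
tcp_pos: [483.4, 290.4, 210.2]
tcp_rot: [-179.9, -0.1, 89.1]
contact_force: [-6.3, 4.9, 1.2]
opening: 23.8
finger_force: 12.0
```

>>> send_rows:
  deltas:
    - [[-1, 0, 0, 0, 0, 0, 0.22], [0, 0, 0, 0, 0, 0, 0.22], [0, 0, 0, 0, 0, 0, 0.22]]

```text
t: 15.5
tcp_pos: [483.4, 289.4, 210.2]
tcp_rot: [-179.9, -0.1, 89.1]
contact_force: [-5.8, 6.4, 1.7]
opening: 24.0
finger_force: 12.0
```

>>> send_rows:
  deltas:
    - [[-1, 0, 0, 0, 0, 0, 0.22], [0, 0, 0, 0, 0, 0, 0.22], [0, 0, 0, 0, 0, 0, 0.22]]

```text
t: 15.8
tcp_pos: [483.4, 288.6, 210.2]
tcp_rot: [-179.9, -0.2, 89.0]
contact_force: [-5.9, 6.6, 2.4]
opening: 23.8
finger_force: 12.0
```

```bash
python3 look.py w3 bar board; cat > side.py <<'E'
from h import *
import sys
im=viewer.grab_frame('scene'); im=cv2.resize(im[190:270,180:320],None,fx=5.6,fy=5.6,interpolation=cv2.INTER_CUBIC)
cv2.imwrite(f'pics/{sys.argv[1]}.png',im)
E
python3 side.py s3; python3 -c "
import cv2,numpy as np
a=cv2.imread('pics/w3.png');b=cv2.imread('pics/s3.png')
a=cv2.resize(a,(400,300));b=cv2.resize(b,(525,300));c=np.zeros((600,800,3),np.uint8);c[:300,:400]=a;c[300:,:525]=b;cv2.imwrite('pics/c3.png',c)"
```

```text
15.85 [483.4 288.6 210.2] [-179.94   -0.19   89.05]
bar 0.66 [252. 200.] 9207 at h [484.5 324.7] box [[474.0, 369.0], [497.0, 368.0], [497.0, 273.0], [470.0, 273.0]]
board 0.73 [360. 178.] 25610 at h [541.9 323. ] box [[496.0, 271.0], [497.0, 370.0], [581.0, 368.0], [594.0, 267.0]]
board 0.72 [242.   9.] 1835 at h [482. 408.] box [[462.0, 414.0], [502.0, 413.0], [502.0, 402.0], [461.0, 402.0]]
```

View pics/c3.png

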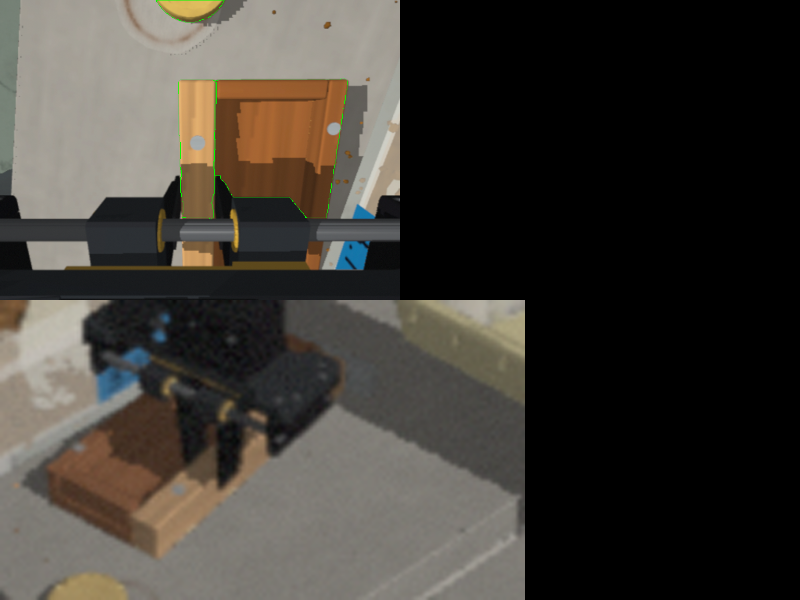

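The bar's left end lines up with the board's left end, with the bar's top row level with the board's at about row 80. No gap shows along the front edge, so I'm releasing the bar and moving to a view that covers both the bar and the shaker.

>>> send_rows:
  deltas:
    - [[0, 0, 0, 0, 0, 0, 0.42], [0, 0, 0, 0, 0, 0, 0.42], [0, 0, 0, 0, 0, 0, 0.42], [0, 0, -15, 0, 0, 0, 0.42], [0, 0, -40, 0, 0, 0, 0.42], [0, 0, -40, 0, 0, 0, 0.42], [-38.3, -6.6, -28, 0, 0, 0, 0.42], [-38.3, -6.6, -28, 0, 0, 0, 0.42], [-38.3, -6.6, -28, 0, 0, 0, 0.42], [-38.3, -6.6, -28, 0, 0, 0, 0.42]]

```text
t: 17.0
tcp_pos: [454.2, 133.3, 419.8]
tcp_rot: [179.9, 0.0, 89.1]
contact_force: [0.6, -0.0, 0.5]
opening: 39.8
finger_force: 0.0
```

>>> send_rows:
  deltas:
    - [[-38.3, -6.6, -28, 0, 0, 0, 1], [-38.3, -6.6, -28, 0, 0, 0, 1], [0, 0, 0, 0, 0, 8.18, 1], [0, 0, 0, 0, 0, 8.18, 1], [0, 0, 0, 0, 0, 8.18, 1], [0, 0, 0, 0, 0, 8.18, 1], [0, 0, 0, 0, 0, 8.18, 1], [0, 0, 0, 0, 0, 8.18, 1], [0, 0, 0, 0, 0, 8.18, 1], [0, 0, 0, 0, 0, 8.18, 1]]

```text
t: 18.0
tcp_pos: [440.2, 58.2, 474.6]
tcp_rot: [179.9, -0.1, 23.3]
contact_force: [0.2, 0.3, 0.4]
opening: 95.2
finger_force: 0.0
```

>>> send_rows:
  deltas:
    - [[0, 0, 0, 0, 0, 8.18, 1], [0, 0, 0, 0, 0, 8.18, 1], [0, 0, 0, 0, 0, 8.18, 1], [0, 0, 0, 0, 0, 0, 1], [0, 0, 0, 0, 0, 0, 1]]

```text
t: 18.5
tcp_pos: [440.3, 58.3, 474.1]
tcp_rot: [180.0, -0.1, -0.8]
contact_force: [-0.4, -1.0, 0.1]
opening: 94.8
finger_force: 0.0
```

```bash
python3 look.py w4 board bar lid shaker nozzle_a; python3 f2.py w4 483 250 -.016; ls pics/w4_*shaker*
cat > f4.py <<'E'
from fit import *
import glob,sys
t=sys.argv[1]; P=np.load(f'pics/P{t}.npy')
sh=[cyl(27,70)[0],cyl(29,101)[0]]; sh[1][:60,2]=70
for g in glob.glob(f'pics/{t}_shaker*'): print(g,np.round(fit(sh,np.load(g),P,[float(v) for v in sys.argv[2:4]]+[0],sym=True),2))
E
python3 f4.py w4 578 -143
```

```text
18.55 [440.4  58.3 473.9] [ 1.7999e+02 -6.0000e-02 -7.8000e-01]
board 0.9 [104.  95.] 13258 at h [518.3 248.7] box [[461.0, 404.0], [582.0, 372.0], [571.0, 105.0], [449.0, 114.0]]
bar 0.85 [107. 132.] 3432 at h [484.1 248.5] box [[497.0, 366.0], [494.0, 128.0], [471.0, 130.0], [474.0, 371.0]]
shaker 0.83 [435.  49.] 4057 at h [ 572.8 -124.7] box [[584.0, -69.0], [609.0, -155.0], [562.0, -181.0], [534.0, -92.0]]
nozzle_a 0.58 [436.  49.] 4163 at h [ 583.8 -165.6] box [[593.0, -97.0], [631.0, -200.0], [574.0, -235.0], [533.0, -129.0]]
board [ 5.35397e+02  2.48411e+02 -1.50000e-02  9.64000e-01] bar [ 4.83480e+02  2.49362e+02 -9.00000e-03  9.16000e-01] bar in board [-51.9   0.2] rel yaw deg 0.32794668039842384
pics/w4_shaker_434.npy
pics/w4_shaker_434.npy [ 5.7621e+02 -1.3968e+02  5.0000e-02  9.0000e-01]
```

View pics/w4_fit.png

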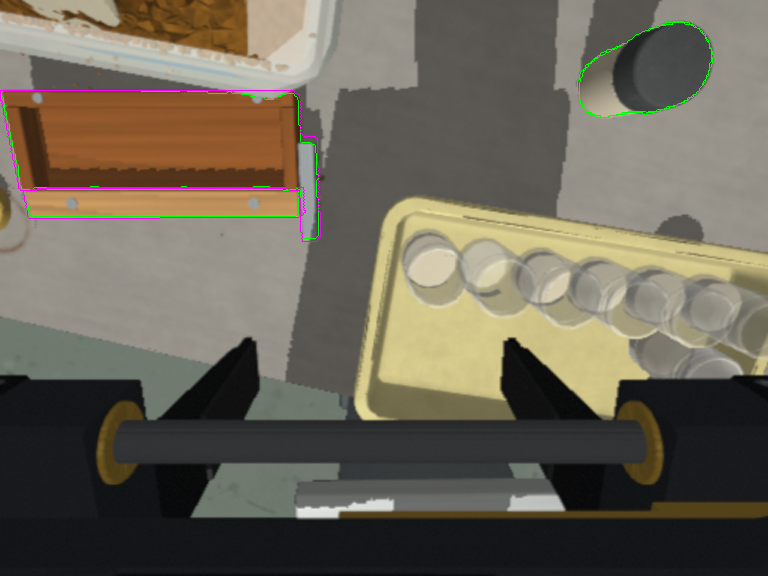

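The bar fits at (-51.9, 0.2) mm and 0.33° in the board's frame, within tolerance. The shaker is at the upper right, around (645,70), clear of the near tray. I'm going above it for a closer measurement.

>>> send_rows:
  deltas:
    - [[20.5, 39.5, 10.8, 0, 0, 0, 1], [20.5, 39.5, 10.8, 0, 0, 0, 1], [20.5, 39.5, 10.8, 0, 0, 0, 1], [20.5, 39.5, 10.8, 0, 0, 0, 1], [20.5, 39.5, 10.8, 0, 0, 0, 1], [0, 0, 0, 0, 0, 0, 1], [0, 0, 0, 0, 0, 0, 1]]

```text
t: 19.5
tcp_pos: [540.1, -141.5, 418.3]
tcp_rot: [-179.9, 0.1, -1.0]
contact_force: [-0.3, -0.0, -0.0]
opening: 95.0
finger_force: 0.0
```

```bash
python3 look.py w5 shaker nozzle_a; python3 f4.py w5 577 -141
```

```text
19.55 [ 539.9 -140.6  419.1] [-1.7996e+02  4.0000e-02 -9.1000e-01]
shaker 0.6 [260. 147.] 2740 at h [ 580.8 -144.5] box [[608.0, -119.0], [607.0, -170.0], [552.0, -171.0], [553.0, -117.0]]
nozzle_a 0.83 [415. 165.] 677 at h [ 550.1 -335.7] box [[565.0, -313.0], [564.0, -355.0], [535.0, -359.0], [536.0, -316.0]]
nozzle_a 0.67 [171.  58.] 586 at h [669.5 -54.2] box [[684.0, -41.0], [684.0, -70.0], [654.0, -67.0], [655.0, -38.0]]
pics/w5_shaker_260.npy [ 5.7892e+02 -1.4384e+02  3.0000e-02  8.9000e-01]
```

View pics/w5.png

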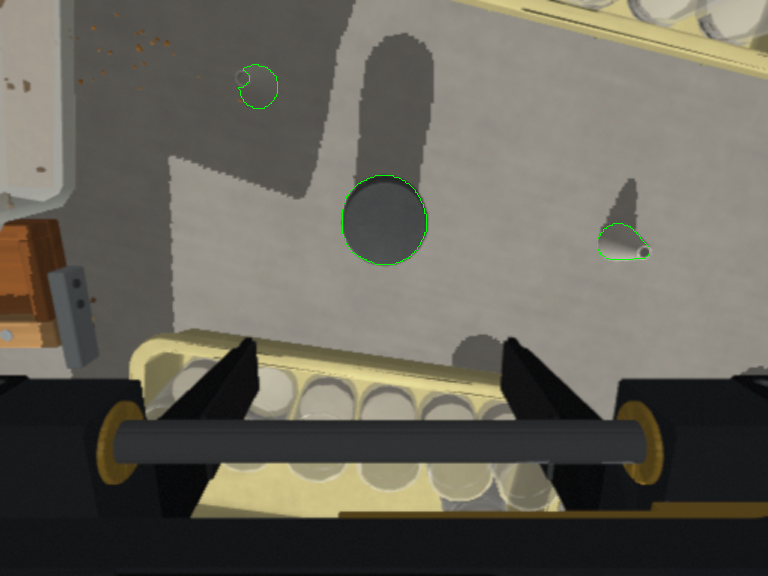

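>>> send_rows:
  deltas:
    - [[19.3, 1.2, 0, 0, 0, 0, 1], [19.3, 1.2, 20, 0, 0, 0, 1], [0, 0, 40, 0, 0, 0, 1], [0, 0, 40, 0, 0, 0, 1], [0, 0, 40, 0, 0, 0, 1], [0, 0, 35, 0, 0, 0, 1], [0, 0, 20, 0, 0, 0, 1], [0, 0, 6, 0, 0, 0, 1], [0, 0, 0, 0, 0, 0, 1], [0, 0, 0, 0, 0, 0, 1]]

```text
t: 20.65
tcp_pos: [579.2, -143.4, 220.4]
tcp_rot: [179.9, -0.2, -0.9]
contact_force: [-0.8, 0.1, 0.0]
opening: 95.1
finger_force: 0.0
```

>>> send_rows:
  deltas:
    - [[0, 0, 0, 0, 0, 0, 0.5], [0, 0, 0, 0, 0, 0, 0.5], [0, 0, 0, 0, 0, 0, 0.5], [0, 0, 0, 0, 0, 0, 0.5], [0, 0, 0, 0, 0, 0, 0.5], [0, 0, 0, 0, 0, 0, 0.5], [0, 0, 0, 0, 0, 0, 0.5]]
  squeeze: 15

```text
t: 21.35
tcp_pos: [578.5, -144.0, 218.4]
tcp_rot: [180.0, -0.0, -0.9]
contact_force: [0.8, -1.8, 1.1]
opening: 57.6
finger_force: 15.0
```

>>> send_rows:
  deltas:
    - [[0, 0, 0, 0, 0, 0, 0.5], [0, 0, 0, 0, 0, 0, 0.5], [0, 0, -8, 0, 0, 0, 0.5], [0, 0, -16, 0, 0, 0, 0.5], [0, 0, -25, 0, 0, 0, 0.5], [0, 0, -30, 0, 0, 0, 0.5], [0, 0, -20, 0, 0, 0, 0.5], [0, 0, -11, 0, 0, 0, 0.5], [0, 0, 0, 0, 0, 0, 0.5], [0, 0, 0, 0, 0, 0, 0.5]]
  squeeze: 25

```text
t: 22.35
tcp_pos: [578.1, -143.5, 327.5]
tcp_rot: [-180.0, 0.1, -0.9]
contact_force: [-0.1, 0.7, -3.9]
opening: 57.1
finger_force: 25.0
```

```bash
cat > s.py <<'E'
from h import *
import sys
from fit import *
sh=[cyl(27,70)[0],cyl(29,101)[0]]; sh[1][:60,2]=70
z=float(sys.argv[2])
for p in sh: p[:,2]+=z
for c in ('scene','side'):
    im=viewer.grab_frame(c); cv2.imwrite(f'pics/{sys.argv[1]}_{c}.png',im)
    for r in nets.regions_of(c,'shaker')[:2]:
        v=np.argwhere(r['pixels']); print(c,round(r['p'],2),np.round(r['uv']),v.min(0),v.max(0),np.round(fit(sh,r['pixels'],None,[float(a) for a in sys.argv[3:5]]+[0],cam=c,sym=True),2))
E
python3 s.py lift 110 578 -144
```

```text
scene 0.79 [290. 128.] [113 283] [141 298] [ 5.7608e+02 -1.4736e+02  9.0000e-02  4.9000e-01]
scene 0.2 [242. 230.] [204 216] [257 271] [ 578. -144.    0.    0.]
side 0.75 [269. 201.] [191 263] [215 283] [ 5.7807e+02 -1.4369e+02  4.0000e-02  3.0000e-01]
```

>>> send_rows:
  deltas:
    - [[-6, -16.3, 0, 0, 0, 0, 0.5], [-11.9, -32.7, 0, 0, 0, 0, 0.5], [-11.9, -32.7, 0, 0, 0, 0, 0.5], [-11.9, -32.7, 0, 0, 0, 0, 0.5], [-11.9, -32.7, 0, 0, 0, 0, 0.5], [-11.9, -32.7, 0, 0, 0, 0, 0.5], [-11.9, -32.7, 0, 0, 0, 0, 0.5], [-11.9, -32.7, 0, 0, 0, 0, 0.5], [-11.9, -32.7, 0, 0, 0, 0, 0.5], [-11.9, -32.7, 0, 0, 0, 0, 0.5]]

```text
t: 23.55
tcp_pos: [468.8, 170.4, 327.8]
tcp_rot: [-180.0, 0.1, -0.9]
contact_force: [0.5, -0.1, -4.0]
opening: 56.9
finger_force: 25.0
```

>>> send_rows:
  deltas:
    - [[-11.9, -32.7, 0, 0, 0, 0, 0.5], [-11.9, -32.7, 0, 0, 0, 0, 0.5], [-6, -16, 0, 0, 0, 0, 0.5], [0, 0, 0, 0, 0, 0, 0.5], [0, 0, 0, 0, 0, 0, 0.5], [0, 0, 0, 0, 0, 0, 0.5]]

```text
t: 24.15
tcp_pos: [441.7, 250.0, 328.0]
tcp_rot: [180.0, 0.0, -0.9]
contact_force: [-0.2, -0.2, -4.2]
opening: 57.0
finger_force: 25.0
```

```bash
python3 - <<'E'
from h import *
s=sensors.state(); print(s['tcp_pos'],s['tcp_rot'],s['opening'])
im=viewer.grab_frame('scene'); a=cv2.resize(im[150:300,150:330],(540,450),interpolation=cv2.INTER_CUBIC)
w=cv2.resize(viewer.grab_frame('wrist'),(260,195)); c=np.zeros((450,800,3),np.uint8); c[:,:540]=a; c[:195,540:]=w; cv2.imwrite('pics/c6.png',c)
E
```

```text
[441.7324075  250.00608875 328.00986839] [ 1.79974778e+02  2.10059576e-02 -9.42911039e-01] 57.033089899746855
```

View pics/c6.png

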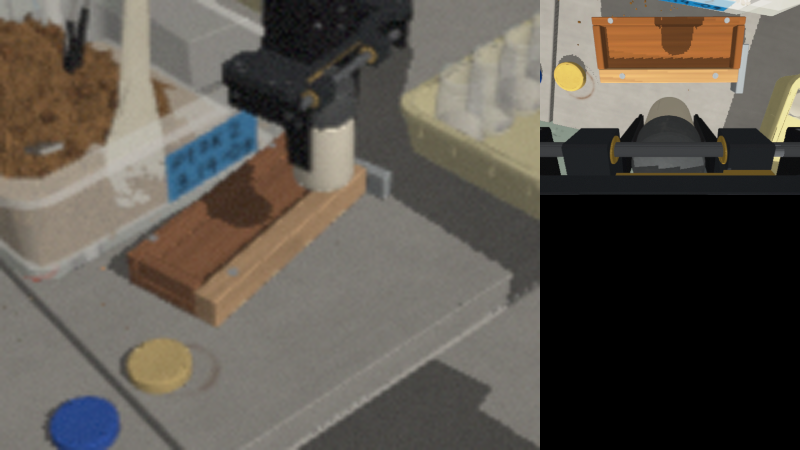

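The shaker hangs upright in the gripper, and the bar, board and lid are still in place. Lowering it now.

>>> send_rows:
  deltas:
    - [[0, 0, 15, 0, 0, 0, 0.5], [0, 0, 25, 0, 0, 0, 0.5], [0, 0, 25, 0, 0, 0, 0.5], [0, 0, 20, 0, 0, 0, 0.5], [0, 0, 12, 0, 0, 0, 0.5], [0, 0, 6, 0, 0, 0, 0.5], [0, 0, 4, 0, 0, 0, 0.5], [0, 0, 2, 0, 0, 0, 0.5], [0, 0, 0, 0, 0, 0, 0.5], [0, 0, 0, 0, 0, 0, 0.5]]

```text
t: 25.25
tcp_pos: [442.2, 250.7, 220.1]
tcp_rot: [-180.0, -0.1, -0.9]
contact_force: [1.0, 0.4, -4.2]
opening: 56.7
finger_force: 25.0
```

>>> send_rows:
  deltas:
    - [[0, 0, 0.5, 0, 0, 0, 0.5], [0, 0, 0.5, 0, 0, 0, 0.5], [0, 0, 0, 0, 0, 0, 0.5], [0, 0, 0, 0, 0, 0, 0.5]]

```text
t: 25.65
tcp_pos: [441.8, 250.5, 218.4]
tcp_rot: [-180.0, -0.0, -0.9]
contact_force: [-0.2, -0.5, -2.4]
opening: 57.0
finger_force: 25.0
```

>>> send_rows:
  deltas:
    - [[0, 0, 0.7, 0, 0, 0, 0.5], [0, 0, 0, 0, 0, 0, 0.5], [0, 0, 0, 0, 0, 0, 0.66], [0, 0, 0, 0, 0, 0, 0.8], [0, 0, 0, 0, 0, 0, 0.95], [0, 0, 0, 0, 0, 0, 0.95], [0, 0, 0, 0, 0, 0, 0.95], [0, 0, 0, 0, 0, 0, 0.95], [0, 0, -10, 0, 0, 0, 0.95], [0, 0, -30, 0, 0, 0, 0.95]]

```text
t: 26.65
tcp_pos: [440.5, 249.9, 255.4]
tcp_rot: [179.8, 0.4, -0.9]
contact_force: [0.2, 0.6, -0.6]
opening: 90.1
finger_force: 0.0
```

>>> send_rows:
  deltas:
    - [[0, 0, -40, 0, 0, 0, 0.95], [0, 0, -40, 0, 0, 0, 0.95], [-10, 0, -40, 0, 0, 0, 0.95], [-30, 0, -40, 0, 0, 0, 0.95], [-30, 0, -40, 0, 0, 0, 0.95], [0, 0, 0, 0, 0, 0, 0.95], [0, 0, 0, 0, 0, 0, 0.95], [0, 0, 0, 0, 0, 0, 0.95]]

```text
t: 27.45
tcp_pos: [371.8, 251.5, 456.5]
tcp_rot: [179.9, 0.1, -0.9]
contact_force: [0.3, -0.4, 0.2]
opening: 90.6
finger_force: 0.0
```

```bash
python3 look.py w7 board bar lid shaker; python3 f2.py w7 483 250 -.016; python3 f4.py w7 442 250; python3 s.py fin 0 442 250; python3 - <<'E'
import cv2,numpy as np
a=cv2.resize(cv2.imread('pics/w7.png'),(400,300)); b=cv2.resize(cv2.imread('pics/fin_scene.png')[150:300,150:350],(400,300)); d=cv2.resize(cv2.imread('pics/fin_side.png')[130:250,200:360],(400,300))
cv2.imwrite('pics/c7.png',np.vstack([np.hstack([a,b]),np.hstack([d,d*0])]))
E
```

```text
27.5 [371.9 251.5 455.8] [ 1.7991e+02  1.5000e-01 -9.3000e-01]
board 0.69 [260.  37.] 14588 at h [510.5 244.9] box [[567.0, 370.0], [563.0, 119.0], [449.0, 109.0], [453.0, 382.0]]
bar 0.63 [250.  74.] 4216 at h [482.  249.5] box [[496.0, 367.0], [492.0, 132.0], [468.0, 130.0], [471.0, 369.0]]
lid 0.96 [43. 76.] 1760 at h [487.7 514.2] box [[514.0, 538.0], [513.0, 480.0], [461.0, 489.0], [462.0, 550.0]]
lid 0.87 [108.  78.] 1647 at h [481.7 431.9] box [[508.0, 456.0], [507.0, 400.0], [455.0, 407.0], [456.0, 465.0]]
shaker 0.85 [254. 114.] 2236 at h [442.5 250.2] box [[469.0, 276.0], [468.0, 224.0], [415.0, 223.0], [416.0, 278.0]]
board [ 5.38452e+02  2.49565e+02 -1.60000e-02  9.70000e-01] bar [ 4.83151e+02  2.49818e+02 -1.60000e-02  9.24000e-01] bar in board [-55.3  -0.6] rel yaw deg 0.009155204560257327
pics/w7_lid_42.npy [466. 428.   0.   0.] [-75.3 177.3]
pics/w7_lid_108.npy [ 4.8139e+02  4.3439e+02 -7.0000e-02  9.7000e-01] [-60.  183.9]
pics/w7_shaker_254.npy [4.4003e+02 2.5099e+02 1.0000e-02 8.6000e-01]
scene 0.7 [258. 226.] [206 247] [244 267] [443.33 246.86  -0.     0.89]
side 0.66 [230. 171.] [158 225] [187 240] [4.4354e+02 2.4788e+02 2.0000e-02 9.1000e-01]
```

View pics/c7.png

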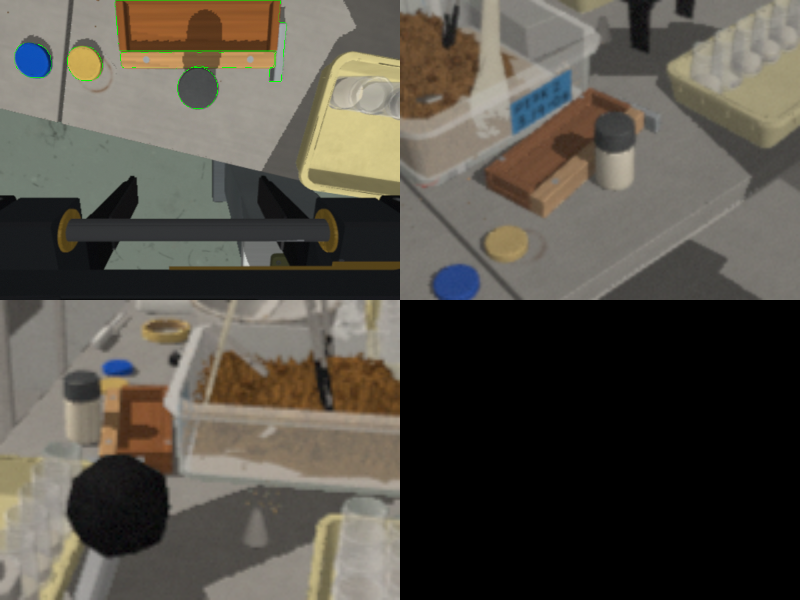

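The shaker stands upright against the middle of the bar at about -41 mm (limits -47 to -30 mm). The bar is flush and up against the stop. The lid lies flat at about y = 184 mm past the left end, shifted slightly from where I set it down, probably brushed by the bar during the slide. The gripper is clear, so I'm handing in.

```bash
python3 -c "
from bench import manip; print(manip.job_done())"
```

```text
the job is handed in; nothing more can be done
None
```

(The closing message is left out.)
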